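Lock the measuring cassette into its dock with the cam crank

ROBOT

A 6-joint arm with a two-finger parallel gripper is mounted at the origin on the work surface. World frame = base frame: x ahead of the robot, y to its left, z up, the work surface at z = 0. Lengths are in mm, angles in degrees, forces in N, time in s.
With the tool pointing down it reaches from about 350 to 850 mm from the base axis. Payload 8.1 kg.
Tool frame: the origin (TCP) lies midway between the tips of the shut fingers; the grasp point (between the pads) lies 19 mm behind it; z points along the fingers, y is the line along which they close (so a half turn about z gives the same grasp; the last joint's range is limited). The gripper opens to 85 mm and grips with 20 to 120 N. Pads are 22 mm wide; open, the fingers measure 114 mm over their backs; the gripper's body (76 mm by 85 mm) begins 54 mm behind the grasp point. The pads swing forward as they close: fully open they stand 13 mm farther back than shut.
Start: joints at [60.768, 7.471, 85.268, -0, 87.261, -4.893], TCP at [247.263, 546.687, 231.292] pointing down, gripper open.
Joint ranges: [-169.43, 169.43], [-51.17, 129.36], [1.28, 143.12], [-76.62, 256.62], [0, 156.53], [-152.29, 152.29]. Speed limits (degrees/s): [136.94, 136.94, 159.86, 180, 180, 180].

INTERFACE

Orientations are given as [roll, pitch, yaw] about the fixed x, y, z axes, in that order (R = Rz(yaw) Ry(pitch) Rx(roll)).
In Python, from bench import r gives the robot as it stands. The module is installed in compiled form; this text tells all that it offers.
- The arm moves only by the tool jog_arm, never from a script. Its argument "rows" is a list of rows, each a list of 2 entries, a list of its own where there are three numbers: the shift along the tool's x, y, z in mm, then the turn, a rotation vector about the tool's x, y, z in rad. A call has 1 to 10 rows; each row is the pose to reach, as a shift and turn from the pose commanded when the call began, along the tool's axes at that moment; what a row does not reach only later rows make up. A row lasts 1/10 s, in which the tool goes at most 50 mm and 8.59 degrees, less where a joint would pass 70% of its speed; a pose out of reach is approached as far as the arm can. A call with a gripper value outside its range is refused whole. "grip" is the finger opening in mm, from 0 to 85.4, set as the call begins (left out, the last holds). The fingers move at their own pace and stop on an object; "force" is the grip in N (left out, the last holds). Time passes only in rows, so rows that repeat a pose let the fingers close. It gives the time, the measured TCP pose, the force, the opening and the grip force at its end, in the units of the state.
- r.sense(): the state, without advancing time (a new reading comes with each control period).
- r.snapshot(name): name is "scene" or "top" or "wrist"; returns (picture, depth): 480x640x3 uint8, blue, green, red; 480x640 float32, mm along the optical axis (not along the pixel's ray), 0 where there is no reading.
- r.camera_params(name): a dict with "fx", "fy", "cx", "cy" (pixels), "dist_coeffs" ([k1, k2, p1, p2, k3] as OpenCV has them; the pictures are not rectified), "pose" (4x4, takes a point from camera to world coordinates); the wrist camera has in their place "tool_from_camera" (4x4, takes a point from camera to tool coordinates, whose origin is the TCP and whose axes are the flange's). Camera axes: x right, y down, z forward; pixel columns grow to the right and rows downward; lengths in mm; the calibration is good to about 2 mm. A picture is of the moment at which its call begins: read the wrist's pose just before it. camera_params takes no time and is no camera call.
- r.hand_in(): hands the job in; it is judged then, once.
The state is a dict: "time": time; "joint_pos": joint angles; "qd": joint speeds; "joint_efforts": joint torques, N m; "tool_pos": TCP position; "tcp_rot": TCP orientation; "ft_force": force on the tool from outside, world axes, zero at the start; "wrist_torque": the same for the moment, N m; "finger_gap": finger opening in mm; "grip_force": force on a finger pad.
Only numpy, scipy, OpenCV 4.12 (cv2) and the standard library are available. Lean on these libraries where they do the work, as an engineer would, in place of code of your own. Each camera call takes 0.05 s, during which the arm holds its last target. There are 200 camera calls.

TASK

Slide the measuring cassette along its dock until the round head of its stud is inside the open mouth of the cam, then turn the cam's crank clockwise until its curved slot has drawn the cassette firmly tight against the stops, and let go so that it stays clamped. Feel for the point where it pulls up tight: snug it firmly but do not force it beyond that, and leave everything else on the bench where it stands.

Things in the scene. Friction and masses are not known exactly. Their poses are not given: they have to be found in the camera images.
- dock: fixed blue dock, base plate 290 (x) x 110 (y) x 12 mm; origin at the centre of its underside, on the bench. Its +x is the way the cassette slides in, between two aluminium rails along x (tops 34 mm above the bench, 1.5 mm play each side)
- stops (a point): point on the dock midway between the two upright steel stops that end the slide, 37 mm above the bench, at dock x = 33 mm. The stops were set by hand: the cassette's front face meets them here, give or take 4 mm along x. A brass spring plunger pushes back from 7 mm before this point (1 N, 0.6 N more per mm), easing a released cassette out again by some mm
- cam_axis (a point): point on the cam's vertical axis, at dock x = 75 mm, y = 0, 37 mm above the bench. The crank sweeps only the side away from the cassette: from the dock's +y (open, at every start) through +x to -y, clockwise seen from above, at most 4 rad between end stops
- cam: brass spiral cam, origin on its axis 23 mm above the bench. Inner radius of its wall 36 mm at the free end, falling 4.5 mm per rad to 20 mm; slotted for the stud's neck. Starts open to the stud; clockwise closes. It catches the head 0.4 to 1 rad from the start and has drawn the cassette to the stops 1.4 to 3.8 rad from it, different each time
- crank_knob (a point): centre of the crank's upright red grip, a round post 14 mm in diameter, from 57 to 101 mm above the bench (this point: 79 mm), fixed to the black crank arm 50 mm from the cam axis. Pushed along its circle it turns freely at about 1 N and draws the cassette in at 2 to 6 N; on the stops the resistance climbs: at 10 to 13 N it is tight, beyond about 16 N it is forced
- cassette: loose measuring cassette, cream box 100 (x) x 70 (y) x 50 mm with blue stripes, about 0.7 kg, standing on the dock's plate (12 mm above the bench) between the rails; origin at the centre of its underside, +x towards the cam. The stud sticks out of the middle of its front face
- cassette_grip (a point): centre of the black block on the cassette's top by which it is held: 24 (x) x 20 (y) x 40 mm tall, from 62 to 102 mm above the bench (this point: 82 mm), 5 mm behind the cassette's middle
- stud_head (a point): centre of the stud's round steel head, 18 mm in diameter, 23.5 mm ahead of the cassette's front face, 37 mm above the bench; neck 6 mm in diameter. The open cam can catch it when it is within 26 mm of the cam axis; with the cassette on the stops it is 14 to 23 mm from the axis
- bobbin_white: white plastic yarn bobbin, 44 mm across, 56 mm tall, standing beside the dock; to be left alone
- bobbin_green: green plastic yarn bobbin, 44 mm across, 56 mm tall, standing beside the dock; to be left alone
- weight: brass test weight, 36 mm across, 43 mm tall, standing beside the dock; to be left alone
- screwdriver: screwdriver lying on the bench, right of the dock; to be left alone
- mug: white mug, 76 mm across, 90 mm tall, on the left of the bench; to be left alone
- tray: empty grey sample tray 160 x 220 x 35 mm, on the right of the bench; to be left alone
- oil: blue bottle, 50 mm across, 120 mm tall, on the left of the bench; to be left alone

How it is judged (in metres and radians):
On the way:
1. the stud's head has been pushed into the open cam, within 27 mm of its axis (horizontal distance between stud_head and cam_axis below 0.027 m), for 0.1 s.
At the end, for the whole second after the job is handed in: The cassette lies flat and straight in the dock (within 0.05 rad), its stud's head is within 24.5 mm of the cam axis, and the cam pulls on it with more than 25 N, so that it is clamped on the stops; cassette and cam are at rest and let go (horizontal distance between stud_head and cam_axis below 0.0245 m and contact force between cassette and cam above 25 N and angle between the x axis of cassette and the x axis of dock, either way round below 0.06 rad and angle between cassette's own z axis and vertical below 0.05 rad and linear speed of cassette below 0.01 m/s and angular speed of cam below 0.05 rad/s); the robot touches nothing.
It fails at once if the cam is forced: it pulls on the cassette's stud with more than 85 N (contact force between cassette and cam above 85 N).
It fails at once if something else on the bench is moved by more than 30 mm (distance of any of bobbin_white, bobbin_green, weight, screwdriver, mug, tray, oil from where it was at the start of the episode above 0.03 m).
It also fails if it takes over 70 s, if anything falls off the work surface, if the arm or the gripper's body presses on something with over 40 N, if the wrist force passes 120 N, or if a joint passes its speed limit or range.

## Working session

There is one attempt and no reset: what is moved stays moved. The work goes in short steps, Python scripts to look and compute and a tool call to move; the robot and the scene stay as the last step left them, time stands still between calls to the robot, and variables do not carry over. Pictures are saved under pics/ and viewed, at most 10 in all, crops included, and the job is handed in when it is done.

Besides the shell and the picture viewer there is one more tool, called after "Emit:" by a JSON object that holds its "op" and its "data". jog_arm: Moves the arm, as the interface text tells. Its arguments: {"type":"object","properties":{"rows":{"type":"array"},"grip":{"type":"number"},"force":{"type":"number"}},"required":["rows"]}

```bash
mkdir -p pics
python3 - <<'E'
from bench import r
import cv2,numpy as np
s=r.sense();print(s)
for n in("top","scene"):
    p,d=r.snapshot(n);cv2.imwrite(f"pics/{n}0.png",p);np.savez(f"{n}0.npz",p=p,d=d);c=r.camera_params(n);print(n,c)
print(r.camera_params("wrist"))
E
```

```text
{'time': 0.0, 'joint_pos': array([ 6.07677707e+01,  7.51466530e+00,  8.53287377e+01,  6.80574461e-04,
        8.72605319e+01, -4.89239562e+00]), 'qd': array([-0.10892369,  0.0743271 ,  0.04715279, -0.01010468,  0.00336104,
       -0.02039484]), 'joint_efforts': array([ 1.51939485e-04, -5.69410086e+01, -5.00547802e+01, -1.43525563e-04,
        1.50642759e-02, -1.50297575e-05]), 'tool_pos': array([246.99484261, 546.21364265, 230.25422566]), 'tcp_rot': array([-1.79896502e+02, -9.54131266e-03,  1.55660125e+02]), 'ft_force': array([ 0.23872298,  0.21149588, -0.6958154 ]), 'wrist_torque': array([-0.03809792,  0.00826465, -0.0406306 ]), 'grip_force': 0.0, 'finger_gap': 85.2003221275632}
top {'fx': 483.18483178764774, 'fy': 483.18483178764774, 'cx': 313.41068119267277, 'cy': 232.76414081265102, 'dist_coeffs': array([-0.0903395,  0.       ,  0.       ,  0.       ,  0.       ]), 'pose': array([[ 1.97125333e-02, -9.84547509e-01,  1.74004650e-01,
         2.78046291e+02],
       [-9.99512994e-01, -2.36169498e-02, -2.03964430e-02,
        -3.94917026e+01],
       [ 2.41907262e-02, -1.73517843e-01
[... 525 characters left out ...]
 -7.80693836e-01, -6.24913027e-01,
         7.65893484e+02],
       [ 0.00000000e+00,  0.00000000e+00,  0.00000000e+00,
         1.00000000e+00]])}
{'fx': 345.5699001139832, 'fy': 345.5699001139832, 'cx': 318.76791322943194, 'cy': 237.2591614002717, 'dist_coeffs': array([-0.05559417,  0.        ,  0.        ,  0.        ,  0.        ]), 'tool_from_camera': array([[-4.42245953e-04, -9.48533403e-01, -3.16676786e-01,
         8.12075680e+01],
       [ 9.99999181e-01, -3.92253658e-05, -1.27902972e-03,
        -1.18448896e+00],
       [ 1.20078065e-03, -3.16677093e-01,  9.48532644e-01,
        -1.42707194e+02],
       [ 0.00000000e+00,  0.00000000e+00,  0.00000000e+00,
         1.00000000e+00]])}
```

View pics/top0.png

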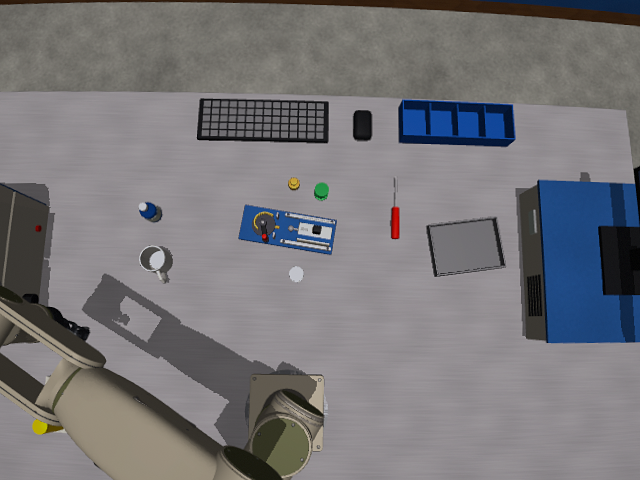

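View pics/scene0.png

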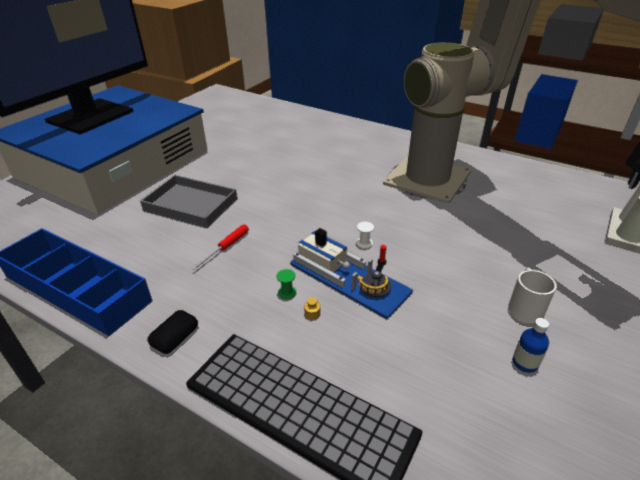

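Top view: the dock spans px (240–337, 205–254), with the cam at about (265,225), the red knob at (264,237) and the black grip block at (317,230). The white bobbin is at (296,274), green at (321,190) and the weight at (293,184). Scene view agrees: the dock's +x runs towards world +y.

```bash
cat > h.py <<'E'
import numpy as np,cv2
from bench import r
def ray(c,T,px,z):
    K=np.array([[c["fx"],0,c["cx"]],[0,c["fy"],c["cy"]],[0,0,1]])
    u=cv2.undistortPoints(np.float64(px).reshape(-1,1,2),K,np.float64(c["dist_coeffs"])).reshape(-1,2)
    d=np.c_[u,np.ones(len(u))]@T[:3,:3].T; o=T[:3,3]
    return o+d*((z-o[2])/d[:,2])[:,None]
def blobs(p,lo,hi,roi=None,minA=15):
    m=cv2.inRange(cv2.cvtColor(p,cv2.COLOR_BGR2HSV),lo,hi)
    if roi:
        k=np.zeros_like(m);x0,y0,x1,y1=roi;k[y0:y1,x0:x1]=255;m&=k
    cs,_=cv2.findContours(m,cv2.RETR_EXTERNAL,cv2.CHAIN_APPROX_NONE)
    return m,sorted([c for c in cs if cv2.contourArea(c)>=minA],key=cv2.contourArea,reverse=True)
def cen(c):
    M=cv2.moments(c);return M['m10']/M['m00'],M['m01']/M['m00']
E
python3 - <<'E'
from h import *
p=np.load('top0.npz')['p'];d=np.load('top0.npz')['d'];c=r.camera_params("top");T=c["pose"]
roi=(232,198,345,262)
m,b=blobs(p,(100,120,40),(130,255,255),roi,3)
pts=np.vstack(b);hull=cv2.convexHull(pts).reshape(-1,2)
w=ray(c,T,hull,12)[:,:2].astype(np.float32)
R=cv2.minAreaRect(w);print("dock",R,cv2.boxPoints(R).tolist())
for n,lo,hi,z in(("knob",(0,150,80),(8,255,255),101),("block",(0,0,0),(180,255,60),102)):
    m,b=blobs(p,lo,hi,roi,4)
    for k in b: print(n,cv2.contourArea(k),cen(k),ray(c,T,[cen(k)],z)[0].round(1),cv2.boundingRect(k), d[int(cen(k)[1]),int(cen(k)[0])])
for n,px,z in(("white",(296,274),56),("green",(321,190),56),("wt",(293,184),43)):print(n,ray(c,T,[px],z)[0].round())
cv2.imwrite('pics/crop.png',cv2.resize(p[190:285,225:350],None,fx=6,fy=6,interpolation=cv2.INTER_CUBIC))
E
```

```text
dock ((545.6767578125, 10.681167602539062), (287.7366943359375, 108.2056884765625), 81.61405944824219) [[471.1705627441406, -123.75859832763672], [578.2193603515625, -139.5393524169922], [620.1829833984375, 145.12094116210938], [513.1341552734375, 160.9016876220703]]
knob 13.0 (263.88461538461536, 235.92307692307693) [508.1  74.4 101. ] (262, 234, 5, 5) 1390.0759
block 48.5 (316.33676975945014, 229.46048109965633) [530.4 -76.2 102. ] (312, 225, 9, 9) 1397.6582
block 45.5 (264.062271062271, 230.94505494505495) [522.5  74.4 102. ] (260, 221, 9, 22) 1438.503
white [405. -20.  56.]
green [661. -89.  56.]
wt [681.  -4.  43.]
```

View pics/crop.png

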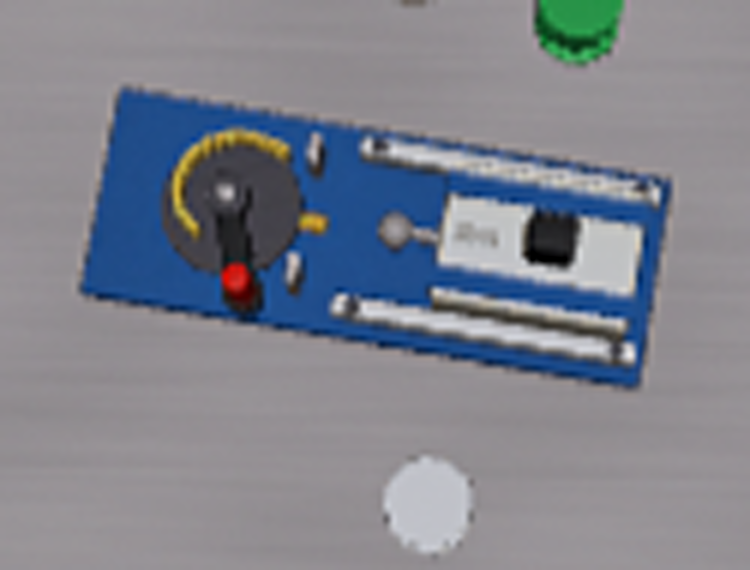

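The crop shows the cam hub at about (263,222) and the grip block central between the rails, on the dock's axis. The white bobbin is clear of the sliding path. I'll move above the block with the fingers closing along dock x.

Emit:
{"op": "jog_arm", "data": {"rows": [[[-25,-22,0],[0,0,-0.02]],[[-65,-57,0],[0,0,-0.06]],[[-105,-92,0],[0,0,-0.1]],[[-145,-127,0],[0,0,-0.14]],[[-185,-162,0],[0,0,-0.18]],[[-225,-197,0],[0,0,-0.22]],[[-265,-232,0],[0,0,-0.25]],[[-305,-267,0],[0,0,-0.278]],[[-345,-302,0],[0,0,-0.278]],[[-385,-337,0],[0,0,-0.278]]], "grip": 60}}

```text
time: 1.1
tool_pos: [447.6, 104.8, 231.1]
tcp_rot: [180.0, -0.0, 171.6]
ft_force: [2.7, 0.7, 0.1]
finger_gap: 60.0
grip_force: 0.0
```

Run:
```python
from bench import r
s=r.sense();print(s['time'],s['tool_pos'],s['tcp_rot'],s['joint_pos'])
import numpy as np
from scipy.spatial.transform import Rotation as R
M=R.from_euler('xyz',s['tcp_rot'],degrees=True).as_matrix()
print(M.T@(np.array([530.4,-76.2,230])-s['tool_pos']))
```

```text
1.1 [447.58586969 104.78853436 231.1292719 ] [ 1.79995388e+02 -2.47306994e-03  1.71598046e+02] [ 6.77780011e+00 -1.48107053e+01  1.06616454e+02  5.10117187e-03
  8.81954306e+01 -7.48204062e+01]
[-108.37082409 -166.94560438    1.11115608]
```

Emit:
{"op": "jog_arm", "data": {"rows": [[[-20,-32,0],[0,0,0]],[[-44,-68,0],[0,0,0]],[[-68,-105,0],[0,0,0]],[[-90,-140,0],[0,0,0]],[[-108,-167,0],[0,0,0]],[[-108,-167,0],[0,0,0]],[[-108,-167,0],[0,0,0]]]}}

```text
time: 1.8
tool_pos: [529.5, -74.7, 230.6]
tcp_rot: [180.0, -0.1, 171.5]
ft_force: [-1.2, 0.3, -0.3]
finger_gap: 59.9
grip_force: 0.0
```

```bash
cat >> h.py <<'E'
from scipy.spatial.transform import Rotation as Ro
def wrist(name):
    s=r.sense();p,d=r.snapshot("wrist");c=r.camera_params("wrist")
    M=np.eye(4);M[:3,:3]=Ro.from_euler('xyz',s['tcp_rot'],degrees=True).as_matrix();M[:3,3]=s['tool_pos']
    cv2.imwrite(f"pics/{name}.png",p);np.savez(name+".npz",p=p,d=d,M=M)
    return s,p,d,c,M@c["tool_from_camera"],M
E
python3 - <<'E'
from h import *
s,p,d,c,T,M=wrist("w1");print(s['time'],s['tool_pos'],s['tcp_rot'])
for n,lo,hi,z in(("knob",(0,150,60),(8,255,255),101),("block",(0,0,0),(180,255,50),102)):
    m,b=blobs(p,lo,hi,None,80)
    for k in b[:6]: print(n,cv2.contourArea(k),cen(k),ray(c,T,[cen(k)],z)[0].round(1),cv2.boundingRect(k), d[int(cen(k)[1]),int(cen(k)[0])])
E
```

```text
1.8 [529.47407257 -74.70717594 230.56645791] [ 1.79976666e+02 -9.04121519e-02  1.71489420e+02]
knob 1480.0 (110.83524774774774, 269.46813063063064) [ 540.6 -262.2  101. ] (90, 230, 42, 82) 377.81384
knob 135.0 (498.5962962962963, 171.8975308641975) [505.3  71.9 101. ] (492, 165, 14, 15) 269.44412
block 52215.0 (325.48200070222475, 420.0654026620703) [733.9 -99.9 102. ] (2, 296, 633, 184) 87.148895
block 962.0 (13.8515246015246, 248.16164241164242) [ 508.1 -344.1  102. ] (0, 207, 35, 73) 376.6834
block 690.5 (316.7603186097031, 224.79773111272021) [527.  -77.5 102. ] (303, 210, 27, 30) 281.7561
block 661.5 (477.1244646006551, 186.96850592088686) [514.8  54.  102. ] (464, 155, 27, 66) 318.61813
```

View pics/w1.png

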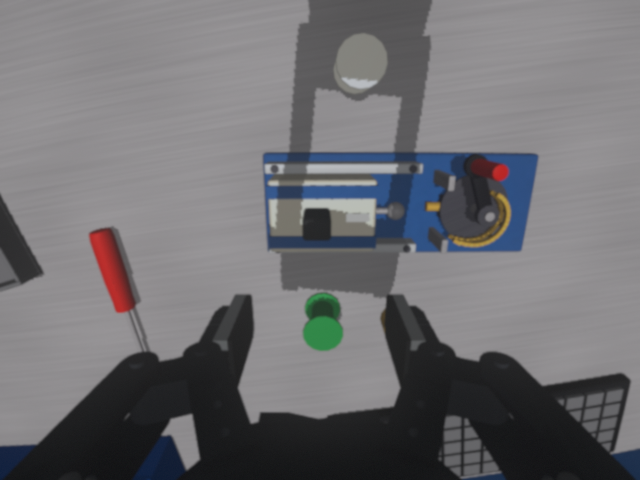

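The wrist view confirms the block at (317,225) px, about world (530,-77). The knob top is at (499,172) px, about world (505,72). The cam hub is at (487,215) px. The fingers are clear of the bobbins, so I'll descend.

Emit:
{"op": "jog_arm", "data": {"rows": [[[-1,-2,20],[0,0,0]],[[-1,-2,55],[0,0,0]],[[-1,-2,90],[0,0,0]],[[-1,-2,120],[0,0,0]],[[-1,-2,145],[0,0,0]],[[-1,-2,157],[0,0,0]],[[-1,-2,160],[0,0,0]],[[-1,-2,160],[0,0,0]]]}}

```text
time: 2.65
tool_pos: [530.8, -75.8, 71.9]
tcp_rot: [180.0, 0.0, 171.6]
ft_force: [0.2, -0.4, -0.5]
finger_gap: 60.0
grip_force: 0.0
```

Emit:
{"op": "jog_arm", "data": {"rows": [[[0,0,0],[0,0,0]],[[0,0,0],[0,0,0]],[[0,0,0],[0,0,0]],[[0,0,0],[0,0,0]],[[0,0,0],[0,0,0]],[[0,0,0],[0,0,0]]], "grip": 15, "force": 30}}

```text
time: 3.25
tool_pos: [531.6, -76.7, 72.8]
tcp_rot: [-180.0, 0.1, 171.6]
ft_force: [-1.7, 0.0, 6.9]
finger_gap: 23.7
grip_force: 36.8
```

Emit:
{"op": "jog_arm", "data": {"rows": [[[0,3,-1],[0,0,0]],[[0,10,-1],[0,0,0]],[[0,18,-1],[0,0,0]],[[0,26,-1],[0,0,0]],[[0,34,-1],[0,0,0]],[[0,42,-1],[0,0,0]],[[0,48,-1],[0,0,0]],[[0,52,-1],[0,0,0]],[[0,54,-1],[0,0,0]],[[0,54,-1],[0,0,0]]]}}

```text
time: 4.25
tool_pos: [538.9, -22.3, 72.8]
tcp_rot: [180.0, 0.1, 171.6]
ft_force: [-0.3, -2.9, 5.2]
finger_gap: 23.3
grip_force: 36.6
```

Emit:
{"op": "jog_arm", "data": {"rows": [[[0,1,0],[0,0,0]],[[0,2,0],[0,0,0]],[[0,3,0],[0,0,0]],[[0,4,0],[0,0,0]],[[0,5,0],[0,0,0]],[[0,6,0],[0,0,0]],[[0,7,0],[0,0,0]],[[0,7,0],[0,0,0]]]}}

```text
time: 5.05
tool_pos: [539.8, -16.4, 72.8]
tcp_rot: [-179.9, 0.0, 171.6]
ft_force: [-1.6, -7.0, 6.3]
finger_gap: 23.6
grip_force: 36.8
```

Emit:
{"op": "jog_arm", "data": {"rows": [[[0,1,0],[0,0,0]],[[0,2,0],[0,0,0]],[[0,2,0],[0,0,0]]]}}

```text
time: 5.35
tool_pos: [540.1, -14.7, 72.9]
tcp_rot: [-179.9, 0.1, 171.6]
ft_force: [-1.3, -7.7, 5.9]
finger_gap: 23.6
grip_force: 36.8
```

Emit:
{"op": "jog_arm", "data": {"rows": [[[0,1,0],[0,0,0]],[[0,2,0],[0,0,0]],[[0,2,0],[0,0,0]]]}}

```text
time: 5.65
tool_pos: [540.3, -12.9, 72.9]
tcp_rot: [-179.9, 0.0, 171.6]
ft_force: [-1.8, -8.8, 7.3]
finger_gap: 23.7
grip_force: 36.9
```

Emit:
{"op": "jog_arm", "data": {"rows": [[[0,1,0],[0,0,0]],[[0,2,0],[0,0,0]],[[0,2,0],[0,0,0]]]}}

```text
time: 5.95
tool_pos: [540.6, -11.2, 72.9]
tcp_rot: [-179.9, 0.0, 171.6]
ft_force: [-2.5, -10.3, 7.4]
finger_gap: 23.5
grip_force: 36.9
```

Emit:
{"op": "jog_arm", "data": {"rows": [[[0,1,0],[0,0,0]],[[0,2,0],[0,0,0]],[[0,2,0],[0,0,0]]]}}

```text
time: 6.25
tool_pos: [540.7, -10.8, 73.0]
tcp_rot: [-179.7, 0.0, 171.6]
ft_force: [-4.7, -18.0, 9.3]
finger_gap: 23.8
grip_force: 37.1
```

The stop was felt at TCP y of about -11: force jumped from 10 to 18 N over 0.4 mm. I'll relax slightly, release, and retreat.

Emit:
{"op": "jog_arm", "data": {"rows": [[[0,-1,0],[0,0,0]],[[0,-2,0],[0,0,0]],[[0,-2,0],[0,0,0]]]}}

```text
time: 6.55
tool_pos: [540.6, -11.1, 72.9]
tcp_rot: [-179.9, 0.0, 171.6]
ft_force: [-2.0, -9.4, 6.0]
finger_gap: 23.5
grip_force: 36.8
```

Emit:
{"op": "jog_arm", "data": {"rows": [[[0,-2,0],[0,0,0]],[[0,-2,0],[0,0,0]],[[0,-2,0],[0,0,0]],[[0,-2,0],[0,0,0]]], "grip": 60}}

```text
time: 6.95
tool_pos: [539.7, -11.5, 71.9]
tcp_rot: [180.0, -0.0, 171.6]
ft_force: [-0.3, 0.3, 0.0]
finger_gap: 59.8
grip_force: 0.0
```

Emit:
{"op": "jog_arm", "data": {"rows": [[[0,0,15],[0,0,0]],[[0,0,0],[0,0,0]],[[0,0,-30],[0,0,0]],[[0,10,-65],[0,0,0]],[[0,25,-100],[0,0,0]],[[0,40,-125],[0,0,0]],[[0,50,-130],[0,0,0]],[[0,50,-130],[0,0,0]],[[0,50,-130],[0,0,0]]], "grip": 85}}

```text
time: 7.85
tool_pos: [546.5, 37.3, 200.8]
tcp_rot: [-180.0, -0.1, 171.6]
ft_force: [0.7, -0.4, -0.2]
finger_gap: 84.7
grip_force: 0.0
```

Run:
```python
from h import *
s,p,d,c,T,M=wrist("w2");print(s['time'],s['tool_pos'],s['tcp_rot'])
for n,lo,hi,z in(("knob",(0,150,60),(8,255,255),101),("block",(0,0,0),(180,255,50),102)):
    m,b=blobs(p,lo,hi,(150,100,560,290),80)
    for k in b[:6]: print(n,cv2.contourArea(k),cen(k),ray(c,T,[cen(k)],z)[0].round(1),cv2.boundingRect(k), d[int(cen(k)[1]),int(cen(k)[0])])
x0,y0=200,90
cv2.imwrite('pics/w2c.png',cv2.resize(p[90:290,200:460],None,fx=3,fy=3,interpolation=cv2.INTER_CUBIC))
```

```text
7.85 [546.45628225  37.28891058 200.77192994] [-1.79963824e+02 -1.31061501e-01  1.71621459e+02]
knob 225.0 (362.3992592592592, 176.5222222222222) [505.4  72.6 101. ] (354, 167, 18, 20) 242.4424
block 1126.0 (366.5914742451155, 221.39239194789815) [538.1  72.  102. ] (338, 182, 57, 65) 294.54495
block 1008.0 (252.1810515873016, 233.21048280423278) [534.8 -12.1 102. ] (235, 216, 35, 35) 254.07312
```

View pics/w2c.png

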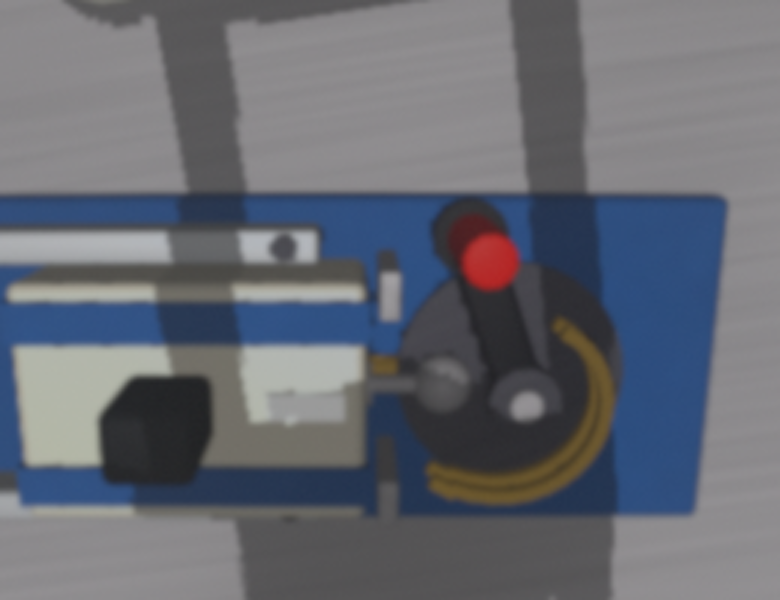

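Run:
```python
from h import *
z=np.load('w2.npz');c=r.camera_params("wrist");T=z['M']@c["tool_from_camera"];d=z['d']
dx=np.array([.1459,.9893]);dy=np.array([-.9893,.1459]);o=np.array([545.7,10.7])
for n,px,h in(("head",(347.3,218),37),("hub",(375.7,225.3),60),("hub",(375.7,225.3),66),("knob",(363.4,177.5),101)):
    w=ray(c,T,[px],h)[0];q=w[:2]-o;dd=d[int(px[1]),int(px[0])]
    zc=(T@np.r_[0,0,0,1])[2]
    a=ray(c,T,[px],0)[0];C=T[:3,3];f=T[:3,2];t=dd/((a-C)@f);print(n,w.round(1),"dock",(q@dx).round(1),(q@dy).round(1),"depthpt",(C+(a-C)*t).round(1))
# knob depth cloud
for px in((363,176),(363,178),(347,218),(375,226)):
    dd=d[px[1],px[0]];a=ray(c,T,[px],0)[0];C=T[:3,3];print(px,(C+(a-C)*dd/((a-C)@T[:3,2])).round(1))
# dock outline
m,b=blobs(z['p'],(100,120,30),(130,255,255),(0,100,640,290),30)
w=ray(c,T,cv2.convexHull(np.vstack(b)).reshape(-1,2),12)[:,:2].astype(np.float32)
print(cv2.minAreaRect(w),cv2.boxPoints(cv2.minAreaRect(w)).tolist())
```

```text
head [551.7  61.3  37. ] dock 50.9 1.5 depthpt [549.3  60.9  45.5]
hub [555.2  83.6  60. ] dock 73.5 1.3 depthpt [555.1  83.6  60.3]
hub [553.3  82.8  66. ] dock 72.5 3.0 depthpt [555.1  83.6  60.3]
knob [506.2  73.3 101. ] dock 56.1 48.2 depthpt [506.   73.1 102.4]
(363, 176) [505.2  73.2 100.5]
(363, 178) [506.4  72.9 101.8]
(347, 218) [549.2  60.7  45.5]
(375, 226) [555.3  82.8  61.3]
((542.3780517578125, 9.134048461914062), (285.0118408203125, 106.1466293334961), 81.38845825195312) [[468.5650329589844, -123.81839752197266], [573.5149536132812, -139.71221923828125], [616.1910400390625, 142.08648681640625], [511.24114990234375, 157.98031616210938]]
```

The crop (offset 200,90; scale 3) shows the head at (442,384), well inside the open cam mouth and about 23 mm from the axis. The hub is at (527,406) and the knob at (490,262). This gives the axis at about (555.5,84), the knob at (506,73), a radius of 50.7 mm (50 given) and a crank angle of about 192.5°. Next I'll grip the knob tangentially.

Emit:
{"op": "jog_arm", "data": {"rows": [[[12,8,0],[0,0,-0.1]],[[26,17,0],[0,0,-0.2]],[[40,26,0],[0,0,-0.3]],[[45.5,29.5,15],[0,0,-0.365]],[[45.5,29.5,45],[0,0,-0.365]],[[45.5,29.5,80],[0,0,-0.365]],[[45.5,29.5,110],[0,0,-0.365]],[[45.5,29.5,125],[0,0,-0.365]],[[45.5,29.5,129],[0,0,-0.365]],[[45.5,29.5,129],[0,0,-0.365]]], "grip": 40}}

```text
time: 8.9
tool_pos: [506.3, 72.9, 73.0]
tcp_rot: [180.0, -0.1, -167.5]
ft_force: [0.4, 0.5, 1.4]
finger_gap: 40.3
grip_force: 0.0
```

Emit:
{"op": "jog_arm", "data": {"rows": [[[0,0,0],[0,0,0]],[[0,0,0],[0,0,0]],[[0,0,0],[0,0,0]],[[0,0,0],[0,0,0]],[[0,0,0],[0,0,0]]], "grip": 5, "force": 20}}

```text
time: 9.4
tool_pos: [507.9, 73.3, 75.0]
tcp_rot: [-180.0, 0.2, -167.5]
ft_force: [-0.7, 1.1, 6.2]
finger_gap: 13.4
grip_force: 20.7
```

Emit:
{"op": "jog_arm", "data": {"rows": [[[0,0,-2],[0,0,0]],[[0,2.5,-2],[0,0,0.05]],[[-0.3,5,-2],[0,0,0.1]],[[-0.6,7.5,-2],[0,0,0.15]],[[-1,9.9,-2],[0,0,0.2]],[[-1.6,12.4,-2],[0,0,0.25]],[[-2.2,14.8,-2],[0,0,0.3]],[[-3,17.1,-2],[0,0,0.35]],[[-4,19.5,-2],[0,0,0.4]]]}}

```text
time: 10.3
tool_pos: [507.2, 92.8, 75.2]
tcp_rot: [-180.0, 0.1, 169.5]
ft_force: [5.4, -2.9, -8.3]
finger_gap: 13.0
grip_force: 21.2
```

Emit:
{"op": "jog_arm", "data": {"rows": [[[-0.8,2.5,1],[0,0,0.05]],[[-1.1,5,1],[0,0,0.1]],[[-1.4,7.4,1],[0,0,0.15]],[[-1.8,9.8,1],[0,0,0.2]],[[-2.4,12.2,1],[0,0,0.25]],[[-3,14.5,1],[0,0,0.3]]]}}

```text
time: 10.9
tool_pos: [511.9, 107.0, 75.1]
tcp_rot: [-180.0, 0.0, 152.3]
ft_force: [-3.0, 0.1, 4.9]
finger_gap: 12.8
grip_force: 22.3
```

Emit:
{"op": "jog_arm", "data": {"rows": [[[0,2.5,-0.5],[0,0,0.05]],[[-0.2,5,-0.5],[0,0,0.1]],[[-0.5,7.4,-0.5],[0,0,0.15]],[[-1,9.9,-0.5],[0,0,0.2]],[[-1.5,12.3,-0.5],[0,0,0.25]],[[-2.2,14.7,-0.5],[0,0,0.3]]]}}

```text
time: 11.5
tool_pos: [520.4, 118.9, 75.1]
tcp_rot: [-180.0, -0.0, 135.1]
ft_force: [-2.3, -0.0, 2.1]
finger_gap: 13.2
grip_force: 22.1
```

Emit:
{"op": "jog_arm", "data": {"rows": [[[0,2.5,0],[0,0,0.05]],[[-0.2,5,0],[0,0,0.1]],[[-0.5,7.4,0],[0,0,0.15]],[[-1,9.9,0],[0,0,0.2]]]}}

```text
time: 11.9
tool_pos: [528.1, 125.2, 75.1]
tcp_rot: [-180.0, -0.0, 123.6]
ft_force: [-2.5, -0.8, 1.8]
finger_gap: 13.3
grip_force: 22.1
```

Emit:
{"op": "jog_arm", "data": {"rows": [[[0,2.5,0],[0,0,0.05]],[[-0.2,5,0],[0,0,0.1]],[[-0.5,7.4,0],[0,0,0.15]],[[-1,9.9,0],[0,0,0.2]]]}}

```text
time: 12.3
tool_pos: [536.8, 130.0, 75.1]
tcp_rot: [-180.0, -0.0, 112.2]
ft_force: [-3.2, 0.7, 2.9]
finger_gap: 13.0
grip_force: 22.1
```

Emit:
{"op": "jog_arm", "data": {"rows": [[[0,1.5,0],[0,0,0.03]],[[-0.1,3,0],[0,0,0.06]],[[-0.2,4.5,0],[0,0,0.09]],[[-0.3,5.5,0],[0,0,0.11]]]}}

```text
time: 12.7
tool_pos: [542.1, 131.8, 75.1]
tcp_rot: [-180.0, -0.0, 105.9]
ft_force: [-3.4, 0.3, 3.3]
finger_gap: 13.1
grip_force: 22.2
```

Emit:
{"op": "jog_arm", "data": {"rows": [[[0,1.5,0],[0,0,0.03]],[[-0.1,3,0],[0,0,0.06]],[[-0.2,4.5,0],[0,0,0.09]],[[-0.3,6,0],[0,0,0.12]]]}}

```text
time: 13.1
tool_pos: [548.0, 133.1, 75.1]
tcp_rot: [-180.0, -0.0, 99.0]
ft_force: [-3.8, -0.5, 3.6]
finger_gap: 13.0
grip_force: 22.2
```

Emit:
{"op": "jog_arm", "data": {"rows": [[[0,1.5,0],[0,0,0.03]],[[-0.1,3,0],[0,0,0.06]],[[-0.2,4.5,0],[0,0,0.09]],[[-0.3,6,0],[0,0,0.12]]]}}

```text
time: 13.5
tool_pos: [554.2, 133.7, 75.1]
tcp_rot: [-180.0, 0.0, 92.1]
ft_force: [-5.4, -1.5, 5.8]
finger_gap: 13.1
grip_force: 22.4
```

Emit:
{"op": "jog_arm", "data": {"rows": [[[0,1.5,0],[0,0,0.03]],[[-0.1,3,0],[0,0,0.06]],[[-0.2,4.5,0],[0,0,0.09]],[[-0.3,6,0],[0,0,0.12]]]}}

```text
time: 13.9
tool_pos: [560.2, 133.4, 75.1]
tcp_rot: [-180.0, 0.0, 85.2]
ft_force: [-5.6, -2.0, 5.1]
finger_gap: 13.3
grip_force: 22.5
```

Emit:
{"op": "jog_arm", "data": {"rows": [[[0,1,0],[0,0,0.02]],[[0,2,0],[0,0,0.04]],[[-0.1,3,0],[0,0,0.06]]]}}

```text
time: 14.2
tool_pos: [563.0, 133.1, 75.1]
tcp_rot: [-180.0, 0.0, 81.8]
ft_force: [-6.2, -1.1, 7.2]
finger_gap: 13.1
grip_force: 22.5
```

Emit:
{"op": "jog_arm", "data": {"rows": [[[0,1,0],[0,0,0.02]],[[0,2,0],[0,0,0.04]],[[-0.1,3,0],[0,0,0.06]]]}}

```text
time: 14.5
tool_pos: [565.9, 132.6, 75.1]
tcp_rot: [-180.0, 0.0, 78.4]
ft_force: [-6.3, -1.2, 6.1]
finger_gap: 12.9
grip_force: 22.6
```

Emit:
{"op": "jog_arm", "data": {"rows": [[[0,1,0],[0,0,0.02]],[[0,2,0],[0,0,0.04]],[[-0.1,3,0],[0,0,0.06]]]}}

```text
time: 14.8
tool_pos: [568.7, 131.9, 75.1]
tcp_rot: [-180.0, 0.0, 74.9]
ft_force: [-6.5, -0.3, 7.9]
finger_gap: 13.1
grip_force: 22.6
```

Emit:
{"op": "jog_arm", "data": {"rows": [[[0,1,0],[0,0,0.02]],[[0,2,0],[0,0,0.04]],[[-0.1,3,0],[0,0,0.06]]]}}

```text
time: 15.1
tool_pos: [571.5, 131.0, 75.1]
tcp_rot: [-179.9, 0.0, 71.5]
ft_force: [-7.8, -1.0, 9.2]
finger_gap: 12.9
grip_force: 22.7
```

Emit:
{"op": "jog_arm", "data": {"rows": [[[0,1,-0.7],[0,0,0.02]],[[0,2,-0.7],[0,0,0.04]],[[0,2,-0.7],[0,0,0.04]]]}}

```text
time: 15.4
tool_pos: [573.1, 130.4, 75.1]
tcp_rot: [-179.9, 0.1, 69.2]
ft_force: [-5.4, 0.1, 3.3]
finger_gap: 13.6
grip_force: 22.2
```

Emit:
{"op": "jog_arm", "data": {"rows": [[[0,1,0],[0,0,0.02]],[[0,2,0],[0,0,0.04]],[[0,2,0],[0,0,0.04]]]}}

```text
time: 15.7
tool_pos: [574.9, 129.6, 75.1]
tcp_rot: [-179.9, 0.1, 66.9]
ft_force: [-6.0, -2.0, 4.5]
finger_gap: 13.3
grip_force: 22.3
```

Emit:
{"op": "jog_arm", "data": {"rows": [[[0,1,0],[0,0,0.02]],[[0,2,0],[0,0,0.04]],[[-0.1,3,0],[0,0,0.06]]]}}

```text
time: 16.0
tool_pos: [577.4, 128.5, 75.1]
tcp_rot: [-179.9, 0.1, 63.5]
ft_force: [-8.2, 0.3, 4.1]
finger_gap: 13.2
grip_force: 22.4
```

Emit:
{"op": "jog_arm", "data": {"rows": [[[0,1,0],[0,0,0.02]],[[0,2,0],[0,0,0.04]],[[0,2,0],[0,0,0.04]]]}}

```text
time: 16.3
tool_pos: [579.1, 127.6, 75.1]
tcp_rot: [-179.9, 0.1, 61.2]
ft_force: [-7.0, -0.2, 5.5]
finger_gap: 13.0
grip_force: 22.4
```

Emit:
{"op": "jog_arm", "data": {"rows": [[[-0.3,1,0],[0,0,0.02]],[[-0.3,2,0],[0,0,0.04]],[[-0.3,2,0],[0,0,0.04]]]}}

```text
time: 16.6
tool_pos: [580.8, 126.6, 75.1]
tcp_rot: [-179.9, 0.1, 58.9]
ft_force: [-6.8, 0.2, 5.3]
finger_gap: 13.2
grip_force: 22.4
```

Emit:
{"op": "jog_arm", "data": {"rows": [[[0,1,0],[0,0,0.02]],[[0,2,0],[0,0,0.04]],[[0,2,0],[0,0,0.04]]]}}

```text
time: 16.9
tool_pos: [582.4, 125.6, 75.1]
tcp_rot: [-179.9, 0.1, 56.6]
ft_force: [-7.3, 0.6, 4.4]
finger_gap: 13.2
grip_force: 22.4
```

Emit:
{"op": "jog_arm", "data": {"rows": [[[-0.2,1,0],[0,0,0.02]],[[-0.2,2,0],[0,0,0.04]],[[-0.2,2,0],[0,0,0.04]]]}}

```text
time: 17.2
tool_pos: [584.0, 124.5, 75.1]
tcp_rot: [-179.9, 0.1, 54.3]
ft_force: [-7.7, 1.2, 4.0]
finger_gap: 12.9
grip_force: 22.4
```

Emit:
{"op": "jog_arm", "data": {"rows": [[[0,1,0],[0,0,0.02]],[[0,2,0],[0,0,0.04]],[[0,2,0],[0,0,0.04]]]}}

```text
time: 17.5
tool_pos: [585.5, 123.4, 75.1]
tcp_rot: [-179.9, 0.1, 52.1]
ft_force: [-8.7, 0.9, 5.3]
finger_gap: 12.8
grip_force: 22.4
```

Emit:
{"op": "jog_arm", "data": {"rows": [[[-0.5,1,0],[0,0,0.02]],[[-0.5,1.5,0],[0,0,0.03]],[[-0.5,1.5,0],[0,0,0.03]]]}}

```text
time: 17.8
tool_pos: [586.5, 122.5, 75.1]
tcp_rot: [-179.9, 0.0, 50.4]
ft_force: [-7.3, 3.7, 3.1]
finger_gap: 12.9
grip_force: 22.4
```

Emit:
{"op": "jog_arm", "data": {"rows": [[[0,1,0],[0,0,0.02]],[[0,1.5,0],[0,0,0.03]],[[0,1.5,0],[0,0,0.03]]]}}

```text
time: 18.1
tool_pos: [587.6, 121.6, 75.1]
tcp_rot: [-179.9, 0.0, 48.6]
ft_force: [-8.3, 3.5, 4.3]
finger_gap: 13.1
grip_force: 22.4
```

Emit:
{"op": "jog_arm", "data": {"rows": [[[-0.2,0.8,0],[0,0,0.015]],[[-0.2,1.5,0],[0,0,0.03]],[[-0.2,1.5,0],[0,0,0.03]]]}}

```text
time: 18.4
tool_pos: [588.7, 120.6, 75.1]
tcp_rot: [-179.9, 0.0, 46.9]
ft_force: [-6.5, 4.0, 4.4]
finger_gap: 13.4
grip_force: 22.3
```

Emit:
{"op": "jog_arm", "data": {"rows": [[[0,0.5,0],[0,0,0.01]],[[0,1,0],[0,0,0.02]],[[0,1,0],[0,0,0.02]]]}}

```text
time: 18.7
tool_pos: [589.4, 119.9, 75.1]
tcp_rot: [-179.9, 0.0, 45.8]
ft_force: [-7.3, 3.9, 3.6]
finger_gap: 12.6
grip_force: 22.3
```

Emit:
{"op": "jog_arm", "data": {"rows": [[[0,0.8,0],[0,0,0.015]],[[0,1.5,0],[0,0,0.03]],[[0,1.5,0],[0,0,0.03]]]}}

```text
time: 19.0
tool_pos: [590.5, 118.9, 75.1]
tcp_rot: [-179.9, 0.0, 44.1]
ft_force: [-7.3, 4.3, 4.8]
finger_gap: 13.1
grip_force: 22.3
```

Emit:
{"op": "jog_arm", "data": {"rows": [[[-0.2,0.8,0],[0,0,0.015]],[[-0.2,1.5,0],[0,0,0.03]],[[-0.2,1.5,0],[0,0,0.03]]]}}

```text
time: 19.3
tool_pos: [591.5, 117.8, 75.1]
tcp_rot: [-179.9, 0.0, 42.3]
ft_force: [-6.1, 4.4, 4.2]
finger_gap: 13.3
grip_force: 22.3
```

Emit:
{"op": "jog_arm", "data": {"rows": [[[-0.2,1,0],[0,0,0.02]],[[-0.2,2,0],[0,0,0.04]],[[-0.2,2,0],[0,0,0.04]]]}}

```text
time: 19.6
tool_pos: [592.8, 116.3, 75.1]
tcp_rot: [-179.9, 0.0, 40.0]
ft_force: [-6.9, 4.9, 3.2]
finger_gap: 13.2
grip_force: 22.2
```

Emit:
{"op": "jog_arm", "data": {"rows": [[[-0.2,1,0],[0,0,0.02]],[[-0.2,2,0],[0,0,0.04]],[[-0.2,2,0],[0,0,0.04]]]}}

```text
time: 19.9
tool_pos: [594.0, 114.8, 75.1]
tcp_rot: [-179.9, 0.0, 37.8]
ft_force: [-5.3, 5.5, 3.2]
finger_gap: 13.3
grip_force: 22.2
```

Emit:
{"op": "jog_arm", "data": {"rows": [[[0,1,0],[0,0,0.02]],[[0,2,0],[0,0,0.04]],[[0,2,0],[0,0,0.04]]]}}

```text
time: 20.2
tool_pos: [595.1, 113.3, 75.2]
tcp_rot: [-179.8, 0.0, 35.5]
ft_force: [-5.6, 5.0, 3.3]
finger_gap: 13.3
grip_force: 22.3
```

Emit:
{"op": "jog_arm", "data": {"rows": [[[-0.2,1,0],[0,0,0.02]],[[-0.2,2,0],[0,0,0.04]],[[-0.2,2,0],[0,0,0.04]]]}}

```text
time: 20.5
tool_pos: [596.2, 111.8, 75.2]
tcp_rot: [-179.8, 0.0, 33.2]
ft_force: [-6.2, 6.9, 2.5]
finger_gap: 13.0
grip_force: 22.3
```

Emit:
{"op": "jog_arm", "data": {"rows": [[[0,0.5,0],[0,0,0.01]],[[0,1,0],[0,0,0.02]],[[0,1,0],[0,0,0.02]]]}}

```text
time: 20.8
tool_pos: [596.6, 111.2, 75.1]
tcp_rot: [-179.8, 0.0, 32.1]
ft_force: [-7.4, 8.9, 4.0]
finger_gap: 13.0
grip_force: 22.3
```

Emit:
{"op": "jog_arm", "data": {"rows": [[[0,0.5,0],[0,0,0.01]],[[0,1,0],[0,0,0.02]],[[0,1,0],[0,0,0.02]]]}}

```text
time: 21.1
tool_pos: [597.0, 110.4, 75.1]
tcp_rot: [-179.8, 0.0, 30.9]
ft_force: [-6.9, 8.6, 3.7]
finger_gap: 13.2
grip_force: 22.3
```

Emit:
{"op": "jog_arm", "data": {"rows": [[[0,0.5,0],[0,0,0.01]],[[0,1,0],[0,0,0.02]],[[0,1,0],[0,0,0.02]],[[0,1,0],[0,0,0.02]]]}}

```text
time: 21.5
tool_pos: [597.5, 109.7, 75.1]
tcp_rot: [-179.8, 0.0, 29.8]
ft_force: [-6.5, 8.0, 3.0]
finger_gap: 13.3
grip_force: 22.4
```

Run:
```python
from h import *
c=r.camera_params("top");T=c["pose"]
p,d=r.snapshot("top");cv2.imwrite("pics/t2.png",p)
m,b=blobs(p,(0,0,0),(180,255,60),(232,198,345,262),4)
for k in b: print(cen(k),cv2.boundingRect(k))
for i in range(4):
    s=r.sense();a=np.radians(s['tcp_rot'][2]);f=s['ft_force'];print(s['time'],f.round(1),"tang",f[0]*np.sin(a)-f[1]*np.cos(a));r.snapshot("wrist")
```

```text
(245.46846846846844, 208.35626535626537) (232, 200, 27, 20)
(270.1796200345423, 225.74784110535404) (268, 198, 8, 64)
(245.6875, 199.66145833333331) (234, 198, 24, 5)
(294.51851851851853, 225.89562289562286) (291, 222, 8, 9)
21.55 [-7.3  9.2  3.7] tang -11.597895057850767
21.6 [-7.2  9.   4.4] tang -11.395566464206617
21.65 [-6.5  8.9  3.7] tang -10.942013034805502
21.7 [-7.4  9.4  3.6] tang -11.851739271639946
```

Emit:
{"op": "jog_arm", "data": {"rows": [[[0,0.5,0],[0,0,0.01]],[[0,1,0],[0,0,0.02]],[[0,1,0],[0,0,0.02]],[[0,1,0],[0,0,0.02]]]}}

```text
time: 22.15
tool_pos: [598.0, 108.9, 75.1]
tcp_rot: [-179.8, 0.0, 28.7]
ft_force: [-7.6, 10.1, 4.7]
finger_gap: 12.8
grip_force: 22.4
```

Run:
```python
from h import *
for i in range(6):
    s=r.sense();a=np.radians(s['tcp_rot'][2]);f=s['ft_force'];print(s['tool_pos'].round(1),f.round(1),"tang",f[0]*np.sin(a)-f[1]*np.cos(a));r.snapshot("wrist")
```

```text
[598.  108.9  75.1] [-7.6 10.1  4.7] tang -12.497281619856906
[598.  108.9  75.1] [-6.9  9.9  3.5] tang -11.983153009933297
[598.  108.9  75.1] [-7.2  9.8  4.4] tang -12.058353485172
[598.  108.9  75.1] [-7.1  9.8  4. ] tang -11.976595348831058
[598.  108.9  75.1] [-7.8  9.4  3.4] tang -12.014287264416229
[597.9 108.9  75.1] [-7.4  7.9  3.7] tang -10.468251447244224
```

Tangential resistance is a steady 12 N or so, which is in the tight range. I'll let go and lift clear.

Emit:
{"op": "jog_arm", "data": {"rows": [[[0,-0.5,0],[0,0,0]],[[0,-0.5,0],[0,0,0]],[[0,-0.5,0],[0,0,0]],[[0,-0.5,0],[0,0,0]],[[0,-0.5,0],[0,0,0]]], "grip": 40}}

```text
time: 22.95
tool_pos: [599.0, 106.9, 75.5]
tcp_rot: [180.0, -0.0, 28.6]
ft_force: [0.5, -0.2, -0.3]
finger_gap: 40.0
grip_force: 0.0
```

Emit:
{"op": "jog_arm", "data": {"rows": [[[0,-0.5,-10],[0,0,0]],[[0,-0.5,-30],[0,0,0]],[[0,-0.5,-60],[0,0,0]],[[0,0,-90],[0,0,0]],[[0,0,-115],[0,0,0]],[[0,0,-125],[0,0,0]],[[0,0,-125],[0,0,0]]]}}

```text
time: 23.65
tool_pos: [600.1, 107.2, 203.0]
tcp_rot: [179.9, -0.2, 28.6]
ft_force: [0.1, 0.5, -0.4]
finger_gap: 39.8
grip_force: 0.0
```

Run:
```python
from h import *
s,p,d,c,T,M=wrist("w3");print(s['time'],s['tool_pos'],s['tcp_rot'],s['ft_force'])
m,b=blobs(p,(0,150,60),(8,255,255),None,80)
for k in b[:4]: print(cen(k),ray(c,T,[cen(k)],101)[0].round(1))
```

```text
23.65 [600.07493405 107.21103034 202.95362435] [179.90642454  -0.21545602  28.63326466] [ 0.10164129  0.51168931 -0.42842023]
(606.9468294604175, 389.76421163187604) [ 596.8 -203.9  101. ]
```

View pics/w3.png

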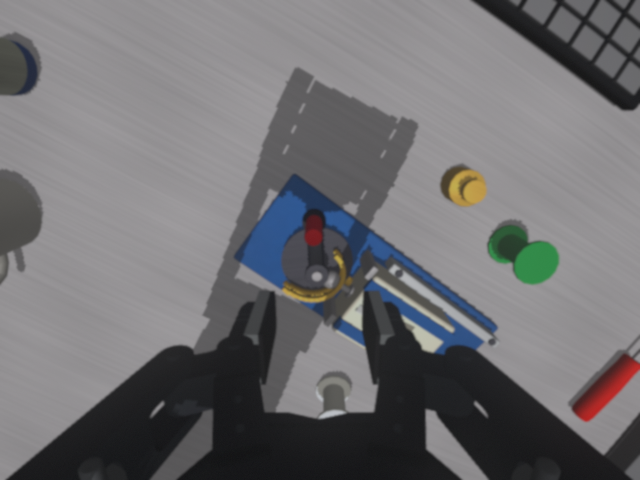

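The wrist view shows the crank where I left it, with the knob at (314,235) and hub at (317,275). The stud is in the cam and the other items are undisturbed. One check that the crank held, then I hand in.

Run:
```python
from h import *
z=np.load('w3.npz');c=r.camera_params("wrist");T=z['M']@c["tool_from_camera"]
k=ray(c,T,[(314,236)],101)[0];h=ray(c,T,[(317,275)],61)[0]
print(k.round(1),h.round(1),np.degrees(np.arctan2(*(k-h)[[1,0]])),np.hypot(*(k-h)[:2]))
print(r.sense()['time'],r.hand_in())
```

```text
[599.  109.3 101. ] [555.9  83.5  61. ] 30.918200172756006 50.22209747318143
the job is handed in; nothing more can be done
23.7 None
```

The job is handed in at 23.7 s: the cassette is drawn onto the stops and snugged at about 12 N at the knob. A last look after letting go showed the crank holding at about 31° with the gripper clear. The cam's pull on the stud could not be measured directly, and `hand_in()` returned no verdict.

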